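Load heater coils from the cooling rack onto the test rack in order

ROBOT

A 6-joint arm with a two-finger parallel gripper is mounted at the origin on the work surface. World frame = base frame: x ahead of the robot, y to its left, z up, the work surface at z = 0. Lengths are in mm, angles in rad, forces in N, time in s.
With the tool pointing down it reaches from about 350 to 875 mm from the base axis. Payload 4.2 kg.
Tool frame: the origin (TCP) lies at the very end of the fingers, on their centre line; the grasp point (between the pads) lies 19 mm behind it; z points along the fingers, y is the line along which they close (so a half turn about z gives the same grasp; the last joint's range is limited). The gripper opens to 85 mm and grips with 20 to 120 N. Pads are 22 mm wide; open, the fingers measure 114 mm over their backs; the gripper's body (76 mm by 85 mm) begins 54 mm behind the grasp point. The pads swing forward as they close: fully open they stand 13 mm farther back than shut.
Start: joints at [1.472, 0.385, 0.008, 0, -1.194, -0.259], TCP at [218.851, 585.409, 231.312] pointing down, gripper open.
Joint ranges: [-3.14, 3.14], [-1.21, 2.06], [-1.07, 1.41], [-3.16, 2.05], [-2.99, -0.16], [-3.1, 3.1]. Speed limits (rad/s): [2.79, 2.79, 3.14, 3.14, 3.14, 3.14].

INTERFACE

Orientations are given as a unit quaternion [x, y, z, w].
In Python, from bench import arm, viewer gives the robot as it stands. The module is installed in compiled form; this text tells all that it offers.
- The arm moves only by the tool send_path, called after "Emit:" as name(argument=value, ...), one argument or row to a line, values as JSON. Schema: {"type":"object","properties":{"segments":{"type":"array","items":{"type":"array","items":{"type":"number"},"minItems":6,"maxItems":6},"minItems":1,"maxItems":10},"jaw":{"type":"number"},"only":{"type":"string"},"quiet":{"type":"boolean"},"lines":{"type":"string"}},"required":["segments"],"additionalProperties":false}. segments is a list of rows, 1 to 10 of them, each of 6 numbers: dx, dy, dz in parts of the range, where 1.0 means 600 mm, then a rotation vector rx, ry, rz in shares of 120 degrees (1.0 is 120 degrees); each row is the pose to reach, as a shift and turn from the pose commanded when the call began, along the tool's axes at that moment; what a row does not reach only later rows make up. A row lasts 1/10 s, in which the tool goes at most 50 mm and 0.15 rad, less where a joint would pass 70% of its speed; a pose out of reach is approached as far as the arm can. jaw is the finger opening in mm, set as the call begins (left out keeps the last). The fingers move at their own pace and stop on an object; the grip force is fixed at half the most. Time passes only in rows, so rows that do not move let the fingers close. The tool returns the time, the measured TCP pose, the force, the opening and the grip force at its end. only (a regular expression) keeps the lines of the reply that match it, lines (a string "A,B") keeps lines A to B, and quiet returns only ok. A shift or turn number past 1, either way, is cut back to 1. Input that does not fit is refused with a message, and nothing moves.
- arm.read_state(): the state, without advancing time (a new reading comes with each control period).
- viewer.get_image(name): name is "scene" or "side" or "wrist"; returns (picture, depth): 400x640x3 uint8, blue, green, red; 400x640 float32, mm along the optical axis (not along the pixel's ray), 0 where there is no reading.
- viewer.get_calibration(name): a dict with "K" (3x3 intrinsics, pixels), "rvec" (rotation vector, rad) and "tvec" (3), from world to camera coordinates, as OpenCV has them. Camera axes: x right, y down, z forward; pixel columns grow to the right and rows downward; lengths in mm; the calibration is good to about 2 mm. A picture is of the moment at which its call begins: read the wrist's pose just before it. get_calibration takes no time and is no camera call; for the wrist camera it gives the pose at the moment of the call.
- arm.job_done(): hands the job in; it is judged then, once.
The state is a dict: "clock": time; "joints": joint angles; "joint_vel": joint speeds; "joint_efforts": joint torques, N m; "position": TCP position; "ee_rot": TCP orientation; "contact_force": force on the tool from outside, world axes, zero at the start; "wrist_torque": the same for the moment, N m; "gripper_width": finger opening in mm; "grasp_force": force on a finger pad.
Only numpy, scipy, OpenCV 4.12 (cv2) and the standard library are available. Lean on these libraries where they do the work, as an engineer would, in place of code of your own. Each camera call takes 0.05 s, during which the arm holds its last target. There are 200 camera calls.

TASK

Move the four heater coils from the dark cooling rack onto the spigots of the pale aluminium test rack, keeping their order as counted from each rack's black-headed end pin: the coil next to the cooling rack's pin goes on the spigot next to the test rack's pin, and so on down the row. Keep the coils upright, and lower each one fully down over its spigot instead of dropping it.

Things in the scene. Friction and masses are not known exactly. Their poses are not given: they have to be found in the camera images.
- coil_round: Loose heater coil: 3 turns of grey steel tube, 48 mm outer, 34 mm inner diameter, 34 mm tall, open below; topped by a round disc 46 mm across, white ceramic, 4 mm thick, and an upright round brass stem, 16 mm thick, 28 mm tall, to grip (38 to 66 mm above the origin). 0.1 to 0.25 kg. Origin: centre of underside, z up. Starts over the spigot of stand_a. Its yaw is free.
- coil_square: Loose heater coil: 4 turns of grey steel tube, 48 mm outer, 34 mm inner diameter, 43 mm tall, open below; topped by a square plate 42 mm wide, white ceramic, 4 mm thick, and an upright round brass stem, 16 mm thick, 28 mm tall, to grip (47 to 75 mm above the origin). 0.1 to 0.25 kg. Origin: centre of underside, z up. Starts over the spigot of stand_b. Its yaw is free.
- coil_cross: Loose heater coil: 5 turns of grey steel tube, 48 mm outer, 34 mm inner diameter, 52 mm tall, open below; topped by a plus shape 50 mm across, white ceramic, 4 mm thick, and an upright round brass stem, 16 mm thick, 28 mm tall, to grip (56 to 84 mm above the origin). 0.1 to 0.25 kg. Origin: centre of underside, z up. Starts over the spigot of stand_c. Its yaw is free.
- coil_oblong: Loose heater coil: 6 turns of grey steel tube, 48 mm outer, 34 mm inner diameter, 61 mm tall, open below; topped by an oblong plate 54 x 22 mm, white ceramic, 4 mm thick, and an upright round brass stem, 16 mm thick, 28 mm tall, to grip (65 to 93 mm above the origin). 0.1 to 0.25 kg. Origin: centre of underside, z up. Starts over the spigot of stand_d. Its yaw is free.
- stand_a: One of four alike grey stands fixed in a row, 75 mm apart, on the dark cooling rack: 64 mm square foot 8 mm thick, upright spigot 16 mm thick, 24 mm tall. Origin: centre of the foot's underside, 10 mm above the table; a coil rests 8 mm higher. Its y axis runs along the row. Which stand is where in the row changes from start to start.
- stand_b: One of four alike grey stands fixed in a row, 75 mm apart, on the dark cooling rack: 64 mm square foot 8 mm thick, upright spigot 16 mm thick, 24 mm tall. Origin: centre of the foot's underside, 10 mm above the table; a coil rests 8 mm higher. Its y axis runs along the row. Which stand is where in the row changes from start to start.
- stand_c: One of four alike grey stands fixed in a row, 75 mm apart, on the dark cooling rack: 64 mm square foot 8 mm thick, upright spigot 16 mm thick, 24 mm tall. Origin: centre of the foot's underside, 10 mm above the table; a coil rests 8 mm higher. Its y axis runs along the row. Which stand is where in the row changes from start to start.
- stand_d: One of four alike grey stands fixed in a row, 75 mm apart, on the dark cooling rack: 64 mm square foot 8 mm thick, upright spigot 16 mm thick, 24 mm tall. Origin: centre of the foot's underside, 10 mm above the table; a coil rests 8 mm higher. Its y axis runs along the row. Which stand is where in the row changes from start to start.
- test_rack: Fixed aluminium bar, 80 (x) by 410 (y) by 18 mm high, origin: centre of underside. Four upright spigots 16 mm thick, 24 mm tall, on its top at x = 0, y = +112.5 (first), +37.5, -37.5, -112.5 mm; its end pin, black-headed, 40 mm tall, is at y = +182 mm. A coil rests on the top face, with 9 mm of play round the spigot. Either rack may be the nearer one.
- cooling_pin: Fixed end pin of the cooling rack, at either end of its row of stands, 69.5 mm from the first stand (the other end has a low plain disc): 12 mm steel pin with a 20 mm black head, 40 mm tall. Origin: centre of its underside, 10 mm above the table. The stand next to it counts as first. The cooling rack's base is 80 by 410 mm.
Mind the look-alikes: they are no part of the job. What is shaped like the coil_oblong but blue or orange is not meant.

How it is judged:
By the outcome, as a careful person would: the job done as asked, in the order asked, and still so for the second after the job is handed in, with the robot touching nothing.
It also fails if it takes over 99 s, if anything falls off the work surface, if the arm or the gripper's body presses on something with over 40 N, if the wrist force passes 120 N, or if a joint passes its speed limit or range.

## Working session

There is one attempt and no reset: what is moved stays moved. The work goes in short steps, Python scripts to look and compute and a tool call to move; the robot and the scene stay as the last step left them, time stands still between calls to the robot, and variables do not carry over. Pictures are saved under pics/ and viewed, at most 14 in all, crops included, and the job is handed in when it is done.

```bash
mkdir -p pics; cat > h.py <<'E'
import numpy as np, cv2
from bench import arm, viewer
def cap(n):
    c=viewer.get_calibration(n); im,d=viewer.get_image(n)
    np.savez('last_%s.npz'%n,im=im,d=d,K=c["K"],r=c["rvec"],t=c["tvec"]); return im,d,c
def load(n):
    z=np.load('last_%s.npz'%n); return z['im'],z['d'],dict(K=z['K'],rvec=z['r'],tvec=z['t'])
def cloud(d,c):
    K=np.array(c["K"]);R=cv2.Rodrigues(np.array(c["rvec"],float))[0];t=np.array(c["tvec"],float).ravel()
    v,u=np.mgrid[:400,:640]; P=np.stack([(u-K[0,2])/K[0,0]*d,(v-K[1,2])/K[1,1]*d,d],-1)
    W=(P-t)@R; W[d==0]=np.nan; return W
E
python3 - <<'E'
from h import *
for n in("scene","side"):
    im,d,c=cap(n); cv2.imwrite(f'pics/{n}0.png',im); print(n,cv2.Rodrigues(np.array(c["rvec"],float))[0].T@-np.array(c["tvec"]).ravel())
print(arm.read_state())
E
```

```text
scene [1142.01417106 -166.17184768  865.41808356]
side [537.13858419 706.98261227 520.67131879]
{'clock': 0.1, 'joints': array([ 1.47163422e+00,  3.85446815e-01,  6.75407737e-03, -4.13312913e-04,
       -1.19398754e+00, -2.58607444e-01]), 'joint_vel': array([-0.00037459, -0.0004315 ,  0.00256413,  0.00172904, -0.00025255,
       -0.00023773]), 'joint_efforts': array([-3.65522274e-04, -3.93321240e+01,  1.88929045e+01,  4.19791505e+00,
       -2.61735666e-03,  4.38426468e-06]), 'position': array([218.66889355, 584.94233849, 230.35071953]), 'ee_rot': array([ 9.84028719e-01, -1.78007177e-01, -1.16459040e-04,  9.54281682e-04]), 'contact_force': array([ 0.42917693, -0.4836408 ,  0.74739846]), 'wrist_torque': array([-0.01090915, -0.00244533, -0.02230712]), 'grasp_force': 0.0, 'gripper_width': 85.13155884033088}
```

View pics/scene0.png

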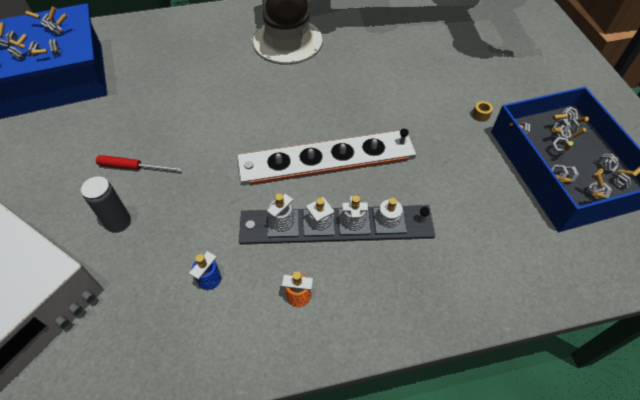

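View pics/side0.png

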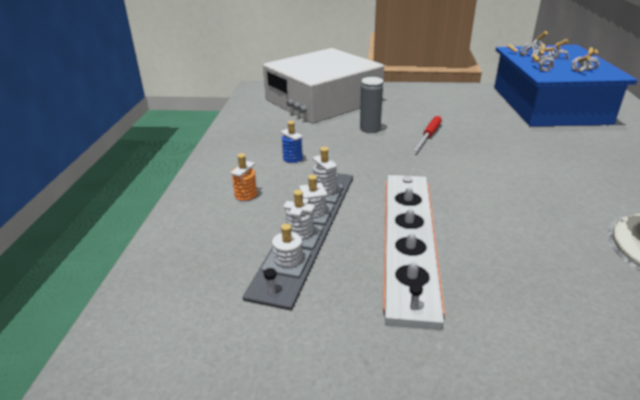

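The scene view shows both black-headed pins on the right, the +y side: cooling pin at (424,212), test pin at (404,133). From the cooling pin the coils are round (391,210), cross (355,212), square (320,215) and oblong (281,208). The candidates for the oblong coil are grey (281,213), blue (207,272) and orange (298,290). Only the grey one on the dark rack fits. I'll measure now and confirm with one crop.

```bash
python3 - <<'E'
from h import *
for n in("scene","side"):
    im,d,c=load(n); W=cloud(d,c); hsv=cv2.cvtColor(im,cv2.COLOR_BGR2HSV)
    H,S,V=[hsv[...,i].astype(int) for i in range(3)]
    inb=(W[...,0]>300)&(W[...,0]<900)&(W[...,1]>-400)&(W[...,1]<300)
    m=inb&(H>10)&(H<30)&(S>110)&(V>60)&(W[...,2]>40)
    N,L,st,ce=cv2.connectedComponentsWithStats(m.astype(np.uint8))
    for i in range(1,N):
        if st[i,4]<15: continue
        p=W[L==i]; print(n,'brass',ce[i].round(),st[i,4],'mean',p.mean(0).round(1),'zmax',np.percentile(p[:,2],95).round(1), 'top',p[p[:,2]>np.percentile(p[:,2],95)-5].mean(0).round(1))
    # test-rack top
    m=inb&(W[...,2]>13)&(W[...,2]<23)&(S<40)&(V>130)
    N,L,st,ce=cv2.connectedComponentsWithStats(cv2.morphologyEx(m.astype(np.uint8),cv2.MORPH_CLOSE,np.ones((5,5))))
    i=1+np.argmax(st[1:,4]); p=W[(L==i)&m]; print(n,'rack',ce[i],cv2.minAreaRect(p[:,:2].astype(np.float32)),p[:,2].mean())
    # spigots: bits at z 30..48 within white rack's rectangle
    box=cv2.boxPoints(cv2.minAreaRect(p[:,:2].astype(np.float32)))
    ins=np.zeros(m.shape,np.uint8)
    for v,u in np.argwhere(inb&(W[...,2]>30)&(W[...,2]<70)):
        ins[v,u]=cv2.pointPolygonTest(box,(float(W[v,u,0]),float(W[v,u,1])),False)>0
    N,L,st,ce=cv2.connectedComponentsWithStats(ins)
    for i in range(1,N):
        if st[i,4]>8: q=W[L==i]; print(n,'spig',ce[i].round(),st[i,4],q.mean(0).round(1),q[:,2].max().round(1))
    # black pin heads
    m=inb&(V<45)&(W[...,2]>35)&(W[...,2]<65)
    N,L,st,ce=cv2.connectedComponentsWithStats(m.astype(np.uint8))
    for i in range(1,N):
        if st[i,4]>15: print(n,'black',ce[i].round(),st[i,4],W[L==i].mean(0).round(1))
im=load("scene")[0]; cv2.imwrite('pics/crop0.png',cv2.resize(im[120:320,180:460],None,fx=2.8,fy=2.8,interpolation=cv2.INTER_CUBIC))
E
```

```text
scene brass [279. 200.] 79 mean [ 615.6 -127.1  105.1] zmax 112.4 top [ 613.3 -126.7  110.8]
scene brass [355. 202.] 77 mean [646.6  19.1  95.7] zmax 103.4 top [644.5  20.2 101.6]
scene brass [320. 204.] 69 mean [630.6 -49.5  87. ] zmax 94.4 top [628.2 -49.   92.8]
scene brass [392. 204.] 73 mean [656.6  93.   77. ] zmax 84.9 top [654.7  94.2  83.2]
scene brass [200. 260.] 86 mean [ 703.5 -290.5   88.1] zmax 95.1 top [ 701.5 -291.    93.1]
scene brass [297. 278.] 99 mean [ 775.8 -124.1   85. ] zmax 94.3 top [ 775.8 -124.9   92.5]
scene brass [297. 292.] 83 mean [ 790.9 -129.2   57.5] zmax 60.3 top [ 790.6 -129.8   58.2]
scene rack [321.51597052 155.65540541] ((450.891357421875, 8.1868896484375), (409.2641296386719, 85.28205108642578), 88.12519836425781) 17.52330261054435
scene spig [404. 134.] 81 [461.1 188.5  51.7] 59.8
scene spig [374. 142.] 41 [458.7 119.3  37.3] 43.5
scene spig [343. 147.] 39 [456.2  45.1  37.6] 43.6
scene spig [311. 152.] 40 [454.2 -29.6  37.9] 42.5
scene spig [278. 157.] 40 [ 451.9 -104.5   37.7] 43.8
scene black [404. 133.] 52 [460.8 187.7  54.4]
scene black [
[... 457 characters left out ...]
3.1 top [624.6 -41.1  91.5]
side brass [298. 199.] 83 mean [641.2  27.6  90.9] zmax 101.4 top [641.7  27.7  99.9]
side brass [286. 234.] 92 mean [651.2 102.2  72.8] zmax 83.5 top [651.  101.9  81.6]
side rack [410.82140032 255.01087816] ((450.63934326171875, 9.634613037109375), (412.02276611328125, 80.53404998779297), 88.05590057373047) 17.67161251126861
side spig [409. 191.] 58 [446.5 -99.9  36.7] 44.3
side spig [410. 213.] 68 [449.4 -25.1  36.8] 42.6
side spig [412. 237.] 75 [451.6  49.7  37.1] 42.7
side spig [413. 267.] 91 [454.5 124.6  37.1] 43.0
side spig [416. 292.] 240 [456.7 193.8  50.3] 59.6
side black [270. 274.] 83 [666.9 170.4  47.8]
side black [416. 288.] 121 [457.6 192.9  56.6]
```

View pics/crop0.png

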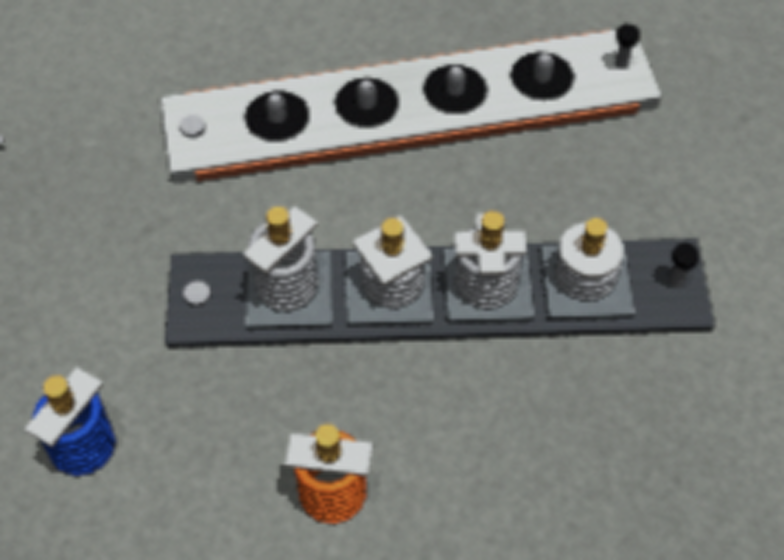

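The crop confirms it: the grey oblong coil is at the far left of the dark rack (crop 280,240). The blue one (70,430) and the orange one (330,480) are decoys standing on the table. The order from the pin is round, cross, square, oblong. I'll move above the round coil with the fingers closing across the row.

Careful with the scale: shifts go in shares of 600 mm and turns go in shares of 120 degrees. That gives: 577 mm is 0.9617, 307 mm is 0.5117, 1.4 rad is 0.6685.

```bash
cat > go.py <<'E'
import sys
from h import *
from scipy.spatial.transform import Rotation as R
s=arm.read_state(); q=R.from_quat(s["ee_rot"]); x=q.as_matrix()[:,0]
print('pos',s["position"].round(1),'tool x yaw',np.arctan2(x[1],x[0]).round(4),'tilt',q.as_matrix()[:,2].round(3),'t',s["clock"])
for a in sys.argv[1:]:
    t=np.array([float(k) for k in a.split(',')]); print(a,'->',(q.inv().apply(t-s["position"])).round(1))
E
python3 go.py 652,96,181
```

```text
pos [218.7 584.9 230.4] tool x yaw -0.3579 tilt [-0.001 -0.002 -1.   ] t 0.1
652,96,181 -> [577.2 306.1  50. ]
```

Emit:
send_path(
  segments=[
    [0.9617, 0.5117, 0.0833, 0, 0, 0.6685],
    [0.9617, 0.5117, 0.0833, 0, 0, 0.6685],
    [0.9617, 0.5117, 0.0833, 0, 0, 0.6685],
    [0.9617, 0.5117, 0.0833, 0, 0, 0.6685],
    [0.9617, 0.5117, 0.0833, 0, 0, 0.6685],
    [0.9617, 0.5117, 0.0833, 0, 0, 0.6685],
    [0.9617, 0.5117, 0.0833, 0, 0, 0.6685],
    [0.9617, 0.5117, 0.0833, 0, 0, 0.6685],
    [0.9617, 0.5117, 0.0833, 0, 0, 0.6685],
    [0.9617, 0.5117, 0.0833, 0, 0, 0.6685],
  ],
  jaw=45,
)

```text
clock: 1.1
position: [549.9, 210.1, 192.7]
ee_rot: [-0.637, 0.771, 0.0, -0.0]
contact_force: [0.2, 1.2, 0.2]
gripper_width: 44.7
grasp_force: 0.0
```

Emit:
send_path(
  segments=[
    [0, 0, 0, 0, 0, 0],
  ],
)

```text
clock: 1.2
position: [551.4, 207.3, 191.6]
ee_rot: [-0.635, 0.773, -0.0, -0.001]
contact_force: [-0.5, -1.0, 0.1]
gripper_width: 44.9
grasp_force: 0.0
```

```bash
python3 go.py 652,96,181
```

```text
pos [551.4 207.3 191.6] tool x yaw -1.7657 tilt [-0.002 -0.002 -1.   ] t 1.2
652,96,181 -> [  89.7 -120.3   10.7]
```

To row units: -120 mm is -0.2, 90 mm is 0.15.

Emit:
send_path(
  segments=[
    [0.15, -0.2, 0.0167, 0, 0, 0],
    [0.15, -0.2, 0.0167, 0, 0, 0],
    [0.15, -0.2, 0.0167, 0, 0, 0],
    [0.15, -0.2, 0.0167, 0, 0, 0],
    [0.15, -0.2, 0.0167, 0, 0, 0],
  ],
)

```text
clock: 1.7
position: [650.2, 100.2, 181.9]
ee_rot: [-0.637, 0.771, 0.001, -0.001]
contact_force: [0.1, 0.2, 0.1]
gripper_width: 44.9
grasp_force: 0.0
```

```bash
python3 - <<'E'
from h import *
im,d,c=cap("wrist"); cv2.imwrite('pics/w1.png',im); W=cloud(d,c)
hsv=cv2.cvtColor(im,cv2.COLOR_BGR2HSV).astype(int)
m=(hsv[...,0]>10)&(hsv[...,0]<32)&(hsv[...,1]>90)&(hsv[...,2]>60)&(W[...,2]>40)&(W[...,2]<130)
N,L,st,ce=cv2.connectedComponentsWithStats(m.astype(np.uint8))
for i in range(1,N):
    if st[i,4]>60:
        p=W[L==i]; zt=np.percentile(p[:,2],97); q=p[p[:,2]>zt-3]; print(ce[i].round(),st[i,4],zt.round(1),((q.max(0)+q.min(0))/2).round(1),q.mean(0).round(1))
E
python3 go.py 652,96,62
```

```text
[310.  85.] 507 103.6 [641.7  18.9 102.4] [641.7  18.9 102.4]
[316. 187.] 475 85.5 [652.1  93.5  84.4] [652.1  93.4  84.4]
pos [649.8 101.2 182.4] tool x yaw -1.7582 tilt [-0.001 -0.    -1.   ] t 1.75
652,96,62 -> [  4.6  -3.3 120.4]
```

View pics/w1.png

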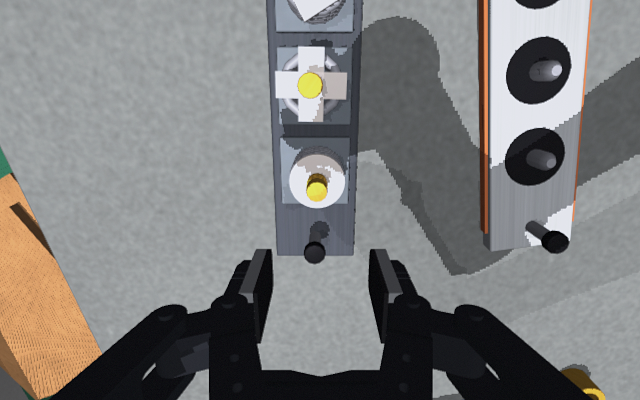

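The wrist view shows the round coil's stem at (316,187), ahead of the open fingers, with nothing in the way. I'll go down in two steps.

To row units: 70 mm is 0.1167, 40 mm is 0.0667.

Emit:
send_path(
  segments=[
    [0.01, -0.005, 0.0667, 0, 0, 0],
    [0.01, -0.005, 0.1167, 0, 0, 0],
    [0.01, -0.005, 0.1167, 0, 0, 0],
  ],
)

```text
clock: 2.05
position: [648.1, 95.3, 108.7]
ee_rot: [-0.638, 0.77, 0.002, -0.004]
contact_force: [-0.9, -0.5, -0.2]
gripper_width: 45.0
grasp_force: 0.0
```

```bash
python3 go.py 652,95,60
```

```text
pos [648.1  95.3 108.7] tool x yaw -1.7566 tilt [-0.01  -0.002 -1.   ] t 2.05
652,95,60 -> [-0.6 -4.4 48.6]
```

Emit:
send_path(
  segments=[
    [0, 0, 0, 0, 0, 0],
    [0, 0, 0, 0, 0, 0],
  ],
)

```text
clock: 2.25
position: [653.2, 96.0, 115.8]
ee_rot: [-0.639, 0.769, -0.001, 0.002]
contact_force: [-0.6, 0.5, -0.1]
gripper_width: 44.9
grasp_force: 0.0
```

```bash
python3 go.py 652,95,60
```

```text
pos [653.2  96.  115.8] tool x yaw -1.7559 tilt [ 0.004  0.001 -1.   ] t 2.25
652,95,60 -> [ 1.3  1.3 55.7]
```

To row units: 55 mm is 0.0917, 54 mm is 0.09.

Emit:
send_path(
  segments=[
    [0.0017, 0.0017, 0.0333, 0, 0, 0],
    [0.0017, 0.0017, 0.0583, 0, 0, 0],
    [0.0017, 0.0017, 0.075, 0, 0, 0],
    [0.0017, 0.0017, 0.085, 0, 0, 0],
    [0.0017, 0.0017, 0.09, 0, 0, 0],
    [0.0017, 0.0017, 0.0917, 0, 0, 0],
    [0.0017, 0.0017, 0.0917, 0, 0, 0],
    [0.0017, 0.0017, 0.0917, 0, 0, 0],
  ],
)

```text
clock: 3.05
position: [651.3, 94.0, 58.8]
ee_rot: [-0.638, 0.77, -0.0, 0.001]
contact_force: [-0.2, 0.9, 0.6]
gripper_width: 45.1
grasp_force: 0.0
```

```bash
python3 go.py 652,95,60
```

```text
pos [651.3  94.   58.8] tool x yaw -1.7577 tilt [ 0.001  0.    -1.   ] t 3.05
652,95,60 -> [-1.1 -0.5 -1.2]
```

Emit:
send_path(
  segments=[
    [0, 0, 0, 0, 0, 0],
    [0, 0, 0, 0, 0, 0],
    [0, 0, 0, 0, 0, 0],
    [0, 0, 0, 0, 0, 0],
    [0, 0, 0, 0, 0, 0],
    [0, 0, 0, 0, 0, 0],
  ],
  jaw=5,
)

```text
clock: 3.65
position: [651.2, 94.0, 58.5]
ee_rot: [-0.638, 0.77, -0.0, 0.0]
contact_force: [0.6, 0.1, 2.5]
gripper_width: 14.0
grasp_force: 58.4
```

```bash
python3 go.py
```

```text
pos [651.2  94.   58.5] tool x yaw -1.7577 tilt [ 0.001  0.    -1.   ] t 3.65
```

To row units: -65 mm is -0.1083, -60 mm is -0.1.

Emit:
send_path(
  segments=[
    [0, 0, -0.0167, 0, 0, 0],
    [0, 0, -0.05, 0, 0, 0],
    [0, 0, -0.0833, 0, 0, 0],
    [0, 0, -0.1, 0, 0, 0],
    [0, 0, -0.1083, 0, 0, 0],
    [0, 0, -0.1083, 0, 0, 0],
    [0, 0, -0.1083, 0, 0, 0],
  ],
)

```text
clock: 4.35
position: [650.2, 93.8, 122.2]
ee_rot: [-0.638, 0.77, 0.001, -0.001]
contact_force: [-0.3, 0.0, -2.2]
gripper_width: 14.1
grasp_force: 58.6
```

```bash
python3 go.py 454.5,121,123
```

```text
pos [650.2  93.8 122.2] tool x yaw -1.7581 tilt [-0.002 -0.    -1.   ] t 4.35
454.5,121,123 -> [  9.7 197.3  -0.5]
```

```bash
python3 - <<'E'
from h import *
im,d,c=cap("wrist"); cv2.imwrite('pics/w2.png',im)
E
```

```text
(no output)
```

View pics/w2.png

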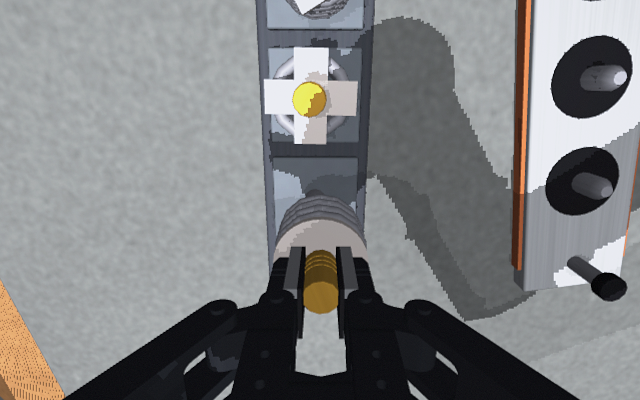

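The round coil is held upright, stem between the pads at (321,280), weight 2 N. I'll carry it to the first spigot.

To row units: 197 mm is 0.3283, 190 mm is 0.3167.

Emit:
send_path(
  segments=[
    [0.0017, 0.0333, 0, 0, 0, 0],
    [0.005, 0.1, 0, 0, 0, 0],
    [0.0083, 0.175, 0, 0, 0, 0],
    [0.0117, 0.2417, 0, 0, 0, 0],
    [0.015, 0.2917, 0, 0, 0, 0],
    [0.0167, 0.3167, 0, 0, 0, 0],
    [0.0167, 0.3283, 0, 0, 0, 0],
    [0.0167, 0.3283, 0, 0, 0, 0],
    [0.0167, 0.3283, 0, 0, 0, 0],
    [0.0167, 0.3283, 0, 0, 0, 0],
  ],
)

```text
clock: 5.4
position: [456.5, 120.8, 123.0]
ee_rot: [-0.638, 0.77, -0.0, 0.0]
contact_force: [0.5, 0.1, -1.8]
gripper_width: 14.0
grasp_force: 58.8
```

```bash
python3 go.py 454.5,121,123
```

```text
pos [456.5 120.8 123. ] tool x yaw -1.7583 tilt [ 0. -0. -1.] t 5.4
454.5,121,123 -> [ 0.2  1.9 -0. ]
```

Check alignment from the side camera, then lower.

To row units: 40 mm is 0.0667, 38 mm is 0.0633.

Emit:
send_path(
  segments=[
    [0, 0.0033, 0.025, 0, 0, 0],
    [0, 0.0033, 0.05, 0, 0, 0],
    [0, 0.0033, 0.0633, 0, 0, 0],
    [0, 0.0033, 0.0667, 0, 0, 0],
    [0, 0.0033, 0.0667, 0, 0, 0],
  ],
)

```text
clock: 5.9
position: [453.9, 121.1, 83.0]
ee_rot: [-0.638, 0.77, -0.0, -0.0]
contact_force: [-0.2, 0.3, -2.4]
gripper_width: 14.1
grasp_force: 58.8
```

```bash
python3 go.py 454.5,121,58.5; python3 - <<'E'
from h import *
im,d,c=cap("side"); cv2.imwrite('pics/s1.png',cv2.resize(im[150:340,230:480],None,fx=3,fy=3))
E
```

```text
pos [453.9 121.1  83. ] tool x yaw -1.758 tilt [-0. -0. -1.] t 5.9
454.5,121,58.5 -> [-0.1 -0.6 24.5]
```

View pics/s1.png

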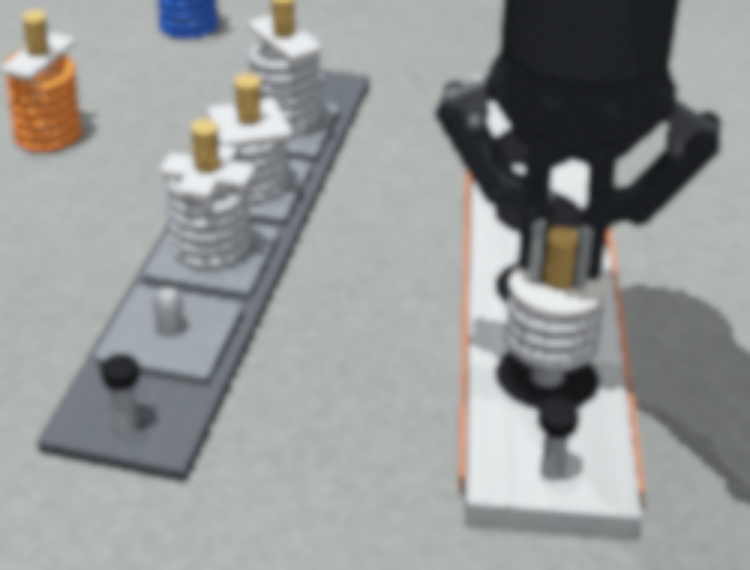

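The crop shows the round coil at (555,330), over the spigot whose foot shows at (548,378), centred on the black disc. Lowering.

To row units: 24 mm is 0.04, 23 mm is 0.0383.

Emit:
send_path(
  segments=[
    [0, 0, 0.0133, 0, 0, 0],
    [0, 0, 0.025, 0, 0, 0],
    [0, 0, 0.0333, 0, 0, 0],
    [0, 0, 0.0367, 0, 0, 0],
    [0, 0, 0.0383, 0, 0, 0],
    [0, 0, 0.04, 0, 0, 0],
    [0, 0, 0.04, 0, 0, 0],
  ],
)

```text
clock: 6.65
position: [453.6, 121.1, 59.2]
ee_rot: [-0.638, 0.77, -0.0, 0.0]
contact_force: [0.2, 0.1, -1.8]
gripper_width: 14.0
grasp_force: 58.8
```

Emit:
send_path(
  segments=[
    [0, 0, 0.0008, 0, 0, 0],
    [0, 0, 0.0017, 0, 0, 0],
    [0, 0, 0.0017, 0, 0, 0],
  ],
)

```text
clock: 6.95
position: [453.7, 121.2, 58.4]
ee_rot: [-0.638, 0.77, -0.0, 0.0]
contact_force: [-1.2, 0.3, -0.1]
gripper_width: 14.0
grasp_force: 59.2
```

To row units: 0.5 mm is 0.0008.

Emit:
send_path(
  segments=[
    [0, 0, 0.0008, 0, 0, 0],
    [0, 0, 0.0008, 0, 0, 0],
    [0, 0, 0.0008, 0, 0, 0],
  ],
)

```text
clock: 7.25
position: [453.9, 121.2, 58.3]
ee_rot: [-0.638, 0.77, -0.0, 0.0]
contact_force: [-1.6, -0.8, 6.0]
gripper_width: 13.9
grasp_force: 59.7
```

Emit:
send_path(
  segments=[
    [0, 0, 0, 0, 0, 0],
    [0, 0, 0, 0, 0, 0],
    [0, 0, 0, 0, 0, 0],
    [0, 0, 0, 0, 0, 0],
  ],
  jaw=45,
)

```text
clock: 7.65
position: [453.5, 121.1, 57.5]
ee_rot: [-0.638, 0.77, 0.0, -0.0]
contact_force: [0.3, 0.2, 0.5]
gripper_width: 45.3
grasp_force: 0.0
```

Emit:
send_path(
  segments=[
    [0, 0, -0.0167, 0, 0, 0],
    [0, 0, -0.0667, 0, 0, 0],
    [0, 0, -0.1333, 0, 0, 0],
    [0, 0, -0.175, 0, 0, 0],
    [0, 0, -0.1917, 0, 0, 0],
    [0, 0, -0.1917, 0, 0, 0],
  ],
)

```text
clock: 8.25
position: [454.1, 121.5, 174.2]
ee_rot: [-0.638, 0.77, -0.0, 0.002]
contact_force: [-0.7, -0.3, -0.9]
gripper_width: 44.6
grasp_force: 0.0
```

```bash
python3 go.py 641.5,20.5,170 641.5,20.5,80
```

```text
pos [454.1 121.5 174.2] tool x yaw -1.7578 tilt [ 0.003  0.002 -1.   ] t 8.25
641.5,20.5,170 -> [  64.4 -202.9    4.5]
641.5,20.5,80 -> [  64.7 -202.7   94.5]
```

To row units: -203 mm is -0.3383, -200 mm is -0.3333.

Emit:
send_path(
  segments=[
    [0.0117, -0.0367, 0, 0, 0, 0],
    [0.035, -0.1083, 0, 0, 0, 0],
    [0.06, -0.1867, 0, 0, 0, 0],
    [0.0833, -0.2583, 0, 0, 0, 0],
    [0.1, -0.3083, 0, 0, 0, 0],
    [0.1083, -0.3333, 0, 0, 0, 0],
    [0.1083, -0.3383, 0, 0, 0, 0],
    [0.1083, -0.3383, 0, 0, 0, 0],
    [0.1083, -0.3383, 0, 0, 0, 0],
    [0.1083, -0.3383, 0, 0, 0, 0],
  ],
)

```text
clock: 9.25
position: [640.0, 20.2, 172.7]
ee_rot: [-0.638, 0.77, 0.0, -0.0]
contact_force: [-0.1, -0.3, -0.0]
gripper_width: 45.1
grasp_force: 0.0
```

```bash
python3 go.py 641.5,20,77; python3 - <<'E'
from h import *
im,d,c=cap("wrist"); W=cloud(d,c)
hsv=cv2.cvtColor(im,cv2.COLOR_BGR2HSV).astype(int)
m=(hsv[...,0]>10)&(hsv[...,0]<32)&(hsv[...,1]>90)&(hsv[...,2]>60)&(W[...,2]>40)&(W[...,2]<130)
N,L,st,ce=cv2.connectedComponentsWithStats(m.astype(np.uint8))
for i in range(1,N):
    if st[i,4]>60:
        p=W[L==i]; zt=np.percentile(p[:,2],97); q=p[p[:,2]>zt-3]; print(ce[i].round(),st[i,4],zt.round(1),q.mean(0).round(1))
E
```

```text
pos [640.   20.2 172.7] tool x yaw -1.7567 tilt [-0.001  0.    -1.   ] t 9.25
641.5,20,77 -> [-0.1 -1.5 95.7]
[66. 20.] 1428 94.5 [ 772.7 -126.    93.3]
[122.  33.] 1241 56.3 [ 755.9 -124.3   54.7]
[323. 101.] 498 94.7 [625.4 -49.9  93.4]
[318. 205.] 616 103.4 [641.6  18.3 102.3]
[567. 273.] 755 85.1 [455.  120.1  84.1]
```

To row units: 95.5 mm is 0.1592, 94 mm is 0.1567.

Emit:
send_path(
  segments=[
    [0.0017, -0.0017, 0.025, 0, 0, 0],
    [0.0017, -0.0017, 0.0667, 0, 0, 0],
    [0.0017, -0.0017, 0.1083, 0, 0, 0],
    [0.0017, -0.0017, 0.1367, 0, 0, 0],
    [0.0017, -0.0017, 0.15, 0, 0, 0],
    [0.0017, -0.0017, 0.1567, 0, 0, 0],
    [0.0017, -0.0017, 0.1592, 0, 0, 0],
    [0.0017, -0.0017, 0.1592, 0, 0, 0],
    [0.0017, -0.0017, 0.1592, 0, 0, 0],
  ],
)

```text
clock: 10.2
position: [642.3, 18.5, 78.2]
ee_rot: [-0.638, 0.77, -0.0, 0.001]
contact_force: [-0.3, 0.1, 0.2]
gripper_width: 44.9
grasp_force: 0.0
```

Emit:
send_path(
  segments=[
    [0, 0, 0, 0, 0, 0],
    [0, 0, 0, 0, 0, 0],
    [0, 0, 0, 0, 0, 0],
    [0, 0, 0, 0, 0, 0],
    [0, 0, 0, 0, 0, 0],
  ],
  jaw=5,
)

```text
clock: 10.7
position: [641.9, 18.3, 77.8]
ee_rot: [-0.638, 0.77, -0.0, 0.0]
contact_force: [-1.7, -0.7, 3.3]
gripper_width: 13.8
grasp_force: 58.5
```

```bash
python3 go.py
```

```text
pos [641.9  18.3  77.8] tool x yaw -1.7576 tilt [ 0.001 -0.    -1.   ] t 10.7
```

To row units: -65 mm is -0.1083, -60 mm is -0.1.

Emit:
send_path(
  segments=[
    [0, 0, -0.0167, 0, 0, 0],
    [0, 0, -0.05, 0, 0, 0],
    [0, 0, -0.0833, 0, 0, 0],
    [0, 0, -0.1, 0, 0, 0],
    [0, 0, -0.1083, 0, 0, 0],
    [0, 0, -0.1083, 0, 0, 0],
    [0, 0, -0.1083, 0, 0, 0],
  ],
)

```text
clock: 11.4
position: [641.1, 18.3, 141.1]
ee_rot: [-0.638, 0.77, 0.001, -0.001]
contact_force: [-0.1, 0.3, -0.9]
gripper_width: 14.0
grasp_force: 58.5
```

```bash
python3 go.py 452,46,143
```

```text
pos [641.1  18.3 141.1] tool x yaw -1.7581 tilt [-0.002 -0.    -1.   ] t 11.4
452,46,143 -> [  7.9 190.9  -1.5]
```

To row units: 192 mm is 0.32, 186 mm is 0.31.

Emit:
send_path(
  segments=[
    [0.0017, 0.0333, 0, 0, 0, 0],
    [0.0033, 0.1, 0, 0, 0, 0],
    [0.0067, 0.175, 0, 0, 0, 0],
    [0.01, 0.2417, 0, 0, 0, 0],
    [0.0117, 0.2867, 0, 0, 0, 0],
    [0.0133, 0.31, 0, 0, 0, 0],
    [0.0133, 0.32, 0, 0, 0, 0],
    [0.0133, 0.32, 0, 0, 0, 0],
    [0.0133, 0.32, 0, 0, 0, 0],
    [0.0133, 0.32, 0, 0, 0, 0],
  ],
)

```text
clock: 12.4
position: [452.4, 46.2, 142.0]
ee_rot: [-0.638, 0.77, -0.0, -0.0]
contact_force: [-0.8, -1.1, -1.4]
gripper_width: 14.0
grasp_force: 58.7
```

```bash
python3 go.py 452,46,78
```

```text
pos [452.4  46.2 142. ] tool x yaw -1.7582 tilt [ 0. -0. -1.] t 12.4
452,46,78 -> [ 0.3  0.4 64. ]
```

To row units: 63 mm is 0.105, 62 mm is 0.1033.

Emit:
send_path(
  segments=[
    [0, 0, 0.02, 0, 0, 0],
    [0, 0, 0.0417, 0, 0, 0],
    [0, 0, 0.06, 0, 0, 0],
    [0, 0, 0.0767, 0, 0, 0],
    [0, 0, 0.09, 0, 0, 0],
    [0, 0, 0.1, 0, 0, 0],
    [0, 0, 0.1033, 0, 0, 0],
    [0, 0, 0.105, 0, 0, 0],
    [0, 0, 0.105, 0, 0, 0],
  ],
)

```text
clock: 13.3
position: [451.8, 46.3, 79.4]
ee_rot: [-0.638, 0.77, -0.0, 0.0]
contact_force: [-0.5, 0.4, -1.2]
gripper_width: 13.7
grasp_force: 58.7
```

Emit:
send_path(
  segments=[
    [0, 0, 0.0008, 0, 0, 0],
    [0, 0, 0.0017, 0, 0, 0],
    [0, 0, 0.0017, 0, 0, 0],
  ],
)

```text
clock: 13.6
position: [451.6, 46.2, 78.3]
ee_rot: [-0.638, 0.77, -0.0, 0.0]
contact_force: [-0.8, 0.9, -1.8]
gripper_width: 13.8
grasp_force: 58.7
```

To row units: 1 mm is 0.0017, 0.5 mm is 0.0008.

Emit:
send_path(
  segments=[
    [0, 0, 0.0008, 0, 0, 0],
    [0, 0, 0.0017, 0, 0, 0],
    [0, 0, 0.0017, 0, 0, 0],
  ],
)

```text
clock: 13.9
position: [451.7, 46.2, 77.7]
ee_rot: [-0.638, 0.77, -0.0, 0.0]
contact_force: [-2.1, 0.7, 4.4]
gripper_width: 13.5
grasp_force: 59.4
```

```bash
python3 go.py
```

```text
pos [451.7  46.2  77.7] tool x yaw -1.7575 tilt [ 0. -0. -1.] t 13.9
```

Emit:
send_path(
  segments=[
    [0, 0, 0, 0, 0, 0],
    [0, 0, 0, 0, 0, 0],
    [0, 0, 0, 0, 0, 0],
    [0, 0, 0, 0, 0, 0],
  ],
  jaw=45,
)

```text
clock: 14.3
position: [451.6, 46.2, 77.1]
ee_rot: [-0.638, 0.77, -0.0, -0.0]
contact_force: [0.7, -0.5, 0.2]
gripper_width: 45.2
grasp_force: 0.0
```

Emit:
send_path(
  segments=[
    [0, 0, -0.0167, 0, 0, 0],
    [0, 0, -0.0583, 0, 0, 0],
    [0, 0, -0.1083, 0, 0, 0],
    [0, 0, -0.1417, 0, 0, 0],
    [0, 0, -0.1583, 0, 0, 0],
    [0, 0, -0.1583, 0, 0, 0],
  ],
)

```text
clock: 14.9
position: [452.3, 46.5, 173.7]
ee_rot: [-0.638, 0.77, -0.0, 0.002]
contact_force: [-0.4, 1.0, -0.8]
gripper_width: 44.8
grasp_force: 0.0
```

```bash
python3 go.py 625,-49,172
```

```text
pos [452.3  46.5 173.7] tool x yaw -1.7578 tilt [ 0.003  0.002 -1.   ] t 14.9
625,-49,172 -> [  61.7 -187.4    2.1]
```

To row units: -188 mm is -0.3133, -184 mm is -0.3067.

Emit:
send_path(
  segments=[
    [0.0117, -0.0333, 0, 0, 0, 0],
    [0.0333, -0.1, 0, 0, 0, 0],
    [0.0567, -0.175, 0, 0, 0, 0],
    [0.08, -0.2417, 0, 0, 0, 0],
    [0.0933, -0.2833, 0, 0, 0, 0],
    [0.1017, -0.3067, 0, 0, 0, 0],
    [0.1033, -0.3133, 0, 0, 0, 0],
    [0.1033, -0.3133, 0, 0, 0, 0],
    [0.1033, -0.3133, 0, 0, 0, 0],
    [0.1033, -0.3133, 0, 0, 0, 0],
  ],
)

```text
clock: 15.9
position: [624.0, -49.1, 172.3]
ee_rot: [-0.638, 0.77, 0.0, -0.0]
contact_force: [0.3, -0.1, -0.4]
gripper_width: 44.9
grasp_force: 0.0
```

```bash
python3 go.py 625,-49,68; python3 - <<'E'
from h import *
im,d,c=cap("wrist"); W=cloud(d,c)
hsv=cv2.cvtColor(im,cv2.COLOR_BGR2HSV).astype(int)
m=(hsv[...,0]>10)&(hsv[...,0]<32)&(hsv[...,1]>90)&(hsv[...,2]>60)&(W[...,2]>40)&(W[...,2]<130)
N,L,st,ce=cv2.connectedComponentsWithStats(m.astype(np.uint8))
for i in range(1,N):
    if st[i,4]>60:
        p=W[L==i]; zt=np.percentile(p[:,2],97); q=p[p[:,2]>zt-3]; print(ce[i].round(),st[i,4],zt.round(1),q.mean(0).round(1))
E
```

```text
pos [624.  -49.1 172.3] tool x yaw -1.7569 tilt [-0.  0. -1.] t 15.9
625,-49,68 -> [ -0.3  -1.  104.3]
[319.  87.] 594 112.6 [ 610.3 -128.2  111.3]
[134. 129.] 978 56.2 [ 756.  -125.4   54.7]
[ 85. 133.] 1104 94.4 [ 772.4 -126.3   93.4]
[319. 202.] 564 94.3 [625.3 -50.3  93.3]
[565. 282.] 905 103.2 [452.6  45.6 102.2]
[545. 343.] 691 85.0 [455.  119.8  84.1]
```

To row units: 103.5 mm is 0.1725, 103 mm is 0.1717.

Emit:
send_path(
  segments=[
    [0.0008, -0.0017, 0.025, 0, 0, 0],
    [0.0008, -0.0017, 0.0667, 0, 0, 0],
    [0.0008, -0.0017, 0.1083, 0, 0, 0],
    [0.0008, -0.0017, 0.1417, 0, 0, 0],
    [0.0008, -0.0017, 0.16, 0, 0, 0],
    [0.0008, -0.0017, 0.1683, 0, 0, 0],
    [0.0008, -0.0017, 0.1717, 0, 0, 0],
    [0.0008, -0.0017, 0.1725, 0, 0, 0],
    [0.0008, -0.0017, 0.1725, 0, 0, 0],
  ],
)

```text
clock: 16.85
position: [626.3, -50.3, 69.7]
ee_rot: [-0.638, 0.77, -0.001, 0.001]
contact_force: [0.1, -0.3, -0.6]
gripper_width: 44.9
grasp_force: 0.0
```

Emit:
send_path(
  segments=[
    [0, 0, 0, 0, 0, 0],
    [0, 0, 0, 0, 0, 0],
    [0, 0, 0, 0, 0, 0],
    [0, 0, 0, 0, 0, 0],
    [0, 0, 0, 0, 0, 0],
  ],
  jaw=5,
)

```text
clock: 17.35
position: [625.8, -50.4, 69.3]
ee_rot: [-0.638, 0.77, -0.0, 0.0]
contact_force: [-1.6, 0.7, 3.2]
gripper_width: 13.8
grasp_force: 58.6
```

Emit:
send_path(
  segments=[
    [0, 0, -0.0167, 0, 0, 0],
    [0, 0, -0.05, 0, 0, 0],
    [0, 0, -0.0833, 0, 0, 0],
    [0, 0, -0.1, 0, 0, 0],
    [0, 0, -0.1083, 0, 0, 0],
    [0, 0, -0.1083, 0, 0, 0],
    [0, 0, -0.1083, 0, 0, 0],
  ],
)

```text
clock: 18.05
position: [625.0, -50.4, 132.7]
ee_rot: [-0.638, 0.77, 0.001, -0.001]
contact_force: [0.4, -1.3, -3.3]
gripper_width: 14.0
grasp_force: 58.6
```

```bash
python3 go.py 449.5,-29,134
```

```text
pos [625.  -50.4 132.7] tool x yaw -1.7581 tilt [-0.002  0.    -1.   ] t 18.05
449.5,-29,134 -> [ 11.7 176.4  -1. ]
```

To row units: 177 mm is 0.295, 173 mm is 0.2883.

Emit:
send_path(
  segments=[
    [0.0017, 0.0333, 0, 0, 0, 0],
    [0.005, 0.1, 0, 0, 0, 0],
    [0.01, 0.1667, 0, 0, 0, 0],
    [0.015, 0.225, 0, 0, 0, 0],
    [0.0183, 0.2667, 0, 0, 0, 0],
    [0.02, 0.2883, 0, 0, 0, 0],
    [0.02, 0.295, 0, 0, 0, 0],
    [0.02, 0.295, 0, 0, 0, 0],
    [0.02, 0.295, 0, 0, 0, 0],
    [0.02, 0.295, 0, 0, 0, 0],
  ],
)

```text
clock: 19.05
position: [450.6, -29.2, 133.5]
ee_rot: [-0.638, 0.77, -0.0, 0.0]
contact_force: [0.6, 0.5, -2.0]
gripper_width: 13.6
grasp_force: 58.8
```

```bash
python3 go.py 449.5,-29,69.5
```

```text
pos [450.6 -29.2 133.5] tool x yaw -1.758 tilt [ 0. -0. -1.] t 19.05
449.5,-29,69.5 -> [ 0.   1.2 64. ]
```

To row units: 63 mm is 0.105, 62 mm is 0.1033.

Emit:
send_path(
  segments=[
    [0, 0.0017, 0.02, 0, 0, 0],
    [0, 0.0017, 0.0417, 0, 0, 0],
    [0, 0.0017, 0.06, 0, 0, 0],
    [0, 0.0017, 0.0767, 0, 0, 0],
    [0, 0.0017, 0.09, 0, 0, 0],
    [0, 0.0017, 0.1, 0, 0, 0],
    [0, 0.0017, 0.1033, 0, 0, 0],
    [0, 0.0017, 0.105, 0, 0, 0],
    [0, 0.0017, 0.105, 0, 0, 0],
  ],
)

```text
clock: 19.95
position: [448.8, -29.0, 70.9]
ee_rot: [-0.638, 0.77, -0.0, 0.0]
contact_force: [-0.1, 0.6, -1.8]
gripper_width: 13.6
grasp_force: 58.9
```

Emit:
send_path(
  segments=[
    [0, 0, 0.0008, 0, 0, 0],
    [0, 0, 0.0017, 0, 0, 0],
    [0, 0, 0.0017, 0, 0, 0],
  ],
)

```text
clock: 20.25
position: [448.6, -29.0, 69.8]
ee_rot: [-0.638, 0.77, -0.0, 0.0]
contact_force: [-0.2, 0.3, -2.1]
gripper_width: 13.7
grasp_force: 58.9
```

To row units: 1 mm is 0.0017, 0.5 mm is 0.0008.

Emit:
send_path(
  segments=[
    [0, 0, 0.0008, 0, 0, 0],
    [0, 0, 0.0017, 0, 0, 0],
    [0, 0, 0.0017, 0, 0, 0],
  ],
)

```text
clock: 20.55
position: [448.6, -29.1, 69.2]
ee_rot: [-0.638, 0.77, -0.0, 0.0]
contact_force: [-2.4, 0.8, 3.9]
gripper_width: 13.8
grasp_force: 59.4
```

```bash
python3 go.py
```

```text
pos [448.6 -29.1  69.2] tool x yaw -1.7575 tilt [ 0. -0. -1.] t 20.55
```

Emit:
send_path(
  segments=[
    [0, 0, 0, 0, 0, 0],
    [0, 0, 0, 0, 0, 0],
    [0, 0, 0, 0, 0, 0],
    [0, 0, 0, 0, 0, 0],
  ],
  jaw=45,
)

```text
clock: 20.95
position: [448.6, -29.1, 68.6]
ee_rot: [-0.638, 0.77, -0.0, 0.0]
contact_force: [-0.6, 0.9, -0.2]
gripper_width: 45.0
grasp_force: 0.0
```

Emit:
send_path(
  segments=[
    [0, 0, -0.0167, 0, 0, 0],
    [0, 0, -0.0583, 0, 0, 0],
    [0, 0, -0.1167, 0, 0, 0],
    [0, 0, -0.1583, 0, 0, 0],
    [0, 0, -0.175, 0, 0, 0],
    [0, 0, -0.175, 0, 0, 0],
  ],
)

```text
clock: 21.55
position: [449.2, -28.9, 175.2]
ee_rot: [-0.638, 0.77, -0.001, 0.002]
contact_force: [0.0, -0.2, -0.5]
gripper_width: 45.1
grasp_force: 0.0
```

```bash
python3 go.py 610.5,-127.5,174
```

```text
pos [449.2 -28.9 175.2] tool x yaw -1.7578 tilt [ 0.004  0.001 -1.   ] t 21.55
610.5,-127.5,174 -> [  66.9 -176.8    1.7]
```

To row units: -177 mm is -0.295, -174 mm is -0.29.

Emit:
send_path(
  segments=[
    [0.0117, -0.0333, 0, 0, 0, 0],
    [0.0367, -0.0967, 0, 0, 0, 0],
    [0.0617, -0.1633, 0, 0, 0, 0],
    [0.085, -0.225, 0, 0, 0, 0],
    [0.1017, -0.2667, 0, 0, 0, 0],
    [0.11, -0.29, 0, 0, 0, 0],
    [0.1117, -0.295, 0, 0, 0, 0],
    [0.1117, -0.295, 0, 0, 0, 0],
    [0.1117, -0.295, 0, 0, 0, 0],
    [0.1117, -0.295, 0, 0, 0, 0],
  ],
)

```text
clock: 22.55
position: [609.2, -127.3, 173.7]
ee_rot: [-0.638, 0.77, 0.0, -0.0]
contact_force: [0.4, -0.4, -0.8]
gripper_width: 44.9
grasp_force: 0.0
```

```bash
python3 go.py 610.5,-127.5,87; python3 - <<'E'
from h import *
im,d,c=cap("wrist"); W=cloud(d,c)
hsv=cv2.cvtColor(im,cv2.COLOR_BGR2HSV).astype(int)
m=(hsv[...,0]>10)&(hsv[...,0]<32)&(hsv[...,1]>90)&(hsv[...,2]>60)&(W[...,2]>40)&(W[...,2]<130)
N,L,st,ce=cv2.connectedComponentsWithStats(m.astype(np.uint8))
for i in range(1,N):
    if st[i,4]>60:
        p=W[L==i]; zt=np.percentile(p[:,2],97); q=p[p[:,2]>zt-3]; print(ce[i].round(),st[i,4],zt.round(1),q.mean(0).round(1))
E
```

```text
pos [ 609.2 -127.3  173.7] tool x yaw -1.7571 tilt [-0.  0. -1.] t 22.55
610.5,-127.5,87 -> [ 0.  -1.4 86.7]
[319. 209.] 667 112.3 [ 610.2 -128.5  111.3]
[149. 220.] 851 61.4 [ 760.8 -128.5   61.5]
[109. 236.] 977 94.3 [ 772.3 -126.8   93.3]
[541. 280.] 778 94.0 [449.3 -29.6  93.1]
[543. 353.] 149 101.3 [446.8  40.9 100.5]
```

To row units: 86 mm is 0.1433, 85 mm is 0.1417.

Emit:
send_path(
  segments=[
    [0.0008, -0.0017, 0.025, 0, 0, 0],
    [0.0008, -0.0017, 0.0667, 0, 0, 0],
    [0.0008, -0.0017, 0.1, 0, 0, 0],
    [0.0008, -0.0017, 0.1233, 0, 0, 0],
    [0.0008, -0.0017, 0.135, 0, 0, 0],
    [0.0008, -0.0017, 0.1417, 0, 0, 0],
    [0.0008, -0.0017, 0.1433, 0, 0, 0],
    [0.0008, -0.0017, 0.1433, 0, 0, 0],
    [0.0008, -0.0017, 0.1433, 0, 0, 0],
  ],
)

```text
clock: 23.5
position: [611.4, -128.6, 88.5]
ee_rot: [-0.638, 0.77, -0.001, 0.001]
contact_force: [0.9, -0.6, 0.7]
gripper_width: 45.2
grasp_force: 0.0
```

Emit:
send_path(
  segments=[
    [0, 0, 0, 0, 0, 0],
    [0, 0, 0, 0, 0, 0],
    [0, 0, 0, 0, 0, 0],
    [0, 0, 0, 0, 0, 0],
    [0, 0, 0, 0, 0, 0],
  ],
  jaw=5,
)

```text
clock: 24.0
position: [610.8, -128.5, 88.1]
ee_rot: [-0.638, 0.77, -0.0, -0.0]
contact_force: [-1.2, 0.3, 3.5]
gripper_width: 14.0
grasp_force: 58.5
```

Emit:
send_path(
  segments=[
    [0, 0, -0.0167, 0, 0, 0],
    [0, 0, -0.05, 0, 0, 0],
    [0, 0, -0.0833, 0, 0, 0],
    [0, 0, -0.1, 0, 0, 0],
    [0, 0, -0.1083, 0, 0, 0],
    [0, 0, -0.1083, 0, 0, 0],
    [0, 0, -0.1083, 0, 0, 0],
  ],
)

```text
clock: 24.7
position: [610.2, -128.4, 151.6]
ee_rot: [-0.638, 0.77, 0.001, -0.001]
contact_force: [-0.0, -0.1, -2.6]
gripper_width: 13.9
grasp_force: 58.6
```

```bash
python3 go.py 447,-103.7,153
```

```text
pos [ 610.2 -128.4  151.6] tool x yaw -1.7581 tilt [-0.002  0.    -1.   ] t 24.7
447,-103.7,153 -> [  6.1 165.   -1.1]
```

To row units: 166 mm is 0.2767, 163 mm is 0.2717.

Emit:
send_path(
  segments=[
    [0.0017, 0.0333, 0, 0, 0, 0],
    [0.0033, 0.1, 0, 0, 0, 0],
    [0.005, 0.1667, 0, 0, 0, 0],
    [0.0083, 0.225, 0, 0, 0, 0],
    [0.01, 0.2583, 0, 0, 0, 0],
    [0.01, 0.2717, 0, 0, 0, 0],
    [0.01, 0.2767, 0, 0, 0, 0],
    [0.01, 0.2767, 0, 0, 0, 0],
    [0.01, 0.2767, 0, 0, 0, 0],
    [0.01, 0.2767, 0, 0, 0, 0],
  ],
)

```text
clock: 25.7
position: [447.6, -103.5, 152.5]
ee_rot: [-0.638, 0.77, -0.0, -0.0]
contact_force: [0.7, -0.2, -1.4]
gripper_width: 13.7
grasp_force: 58.8
```

```bash
python3 go.py 447,-103.7,88.2
```

```text
pos [ 447.6 -103.5  152.5] tool x yaw -1.7579 tilt [-0. -0. -1.] t 25.7
447,-103.7,88.2 -> [ 0.2  0.5 64.3]
```

To row units: 63 mm is 0.105, 62 mm is 0.1033.

Emit:
send_path(
  segments=[
    [0, 0, 0.02, 0, 0, 0],
    [0, 0, 0.0417, 0, 0, 0],
    [0, 0, 0.06, 0, 0, 0],
    [0, 0, 0.0767, 0, 0, 0],
    [0, 0, 0.09, 0, 0, 0],
    [0, 0, 0.1, 0, 0, 0],
    [0, 0, 0.1033, 0, 0, 0],
    [0, 0, 0.105, 0, 0, 0],
    [0, 0, 0.105, 0, 0, 0],
  ],
)

```text
clock: 26.6
position: [446.9, -103.5, 89.9]
ee_rot: [-0.638, 0.77, -0.0, 0.0]
contact_force: [-0.7, 0.8, -1.7]
gripper_width: 13.9
grasp_force: 58.9
```

Emit:
send_path(
  segments=[
    [0, 0, 0.0008, 0, 0, 0],
    [0, 0, 0.0017, 0, 0, 0],
    [0, 0, 0.0017, 0, 0, 0],
  ],
)

```text
clock: 26.9
position: [446.7, -103.5, 88.8]
ee_rot: [-0.638, 0.77, -0.0, 0.0]
contact_force: [-0.2, -0.2, -2.4]
gripper_width: 13.9
grasp_force: 58.9
```

To row units: 1 mm is 0.0017, 0.5 mm is 0.0008.

Emit:
send_path(
  segments=[
    [0, 0, 0.0008, 0, 0, 0],
    [0, 0, 0.0017, 0, 0, 0],
    [0, 0, 0.0017, 0, 0, 0],
  ],
)

```text
clock: 27.2
position: [446.8, -103.6, 88.1]
ee_rot: [-0.638, 0.77, -0.0, 0.0]
contact_force: [-1.4, 0.1, 2.6]
gripper_width: 14.2
grasp_force: 59.3
```

```bash
python3 go.py
```

```text
pos [ 446.8 -103.6   88.1] tool x yaw -1.7576 tilt [ 0. -0. -1.] t 27.2
```

Emit:
send_path(
  segments=[
    [0, 0, 0, 0, 0, 0],
    [0, 0, 0, 0, 0, 0],
    [0, 0, 0, 0, 0, 0],
    [0, 0, 0, 0, 0, 0],
  ],
  jaw=45,
)

```text
clock: 27.6
position: [446.8, -103.5, 87.7]
ee_rot: [-0.638, 0.77, -0.0, 0.0]
contact_force: [0.3, 0.6, -0.4]
gripper_width: 45.0
grasp_force: 0.0
```

Emit:
send_path(
  segments=[
    [0, 0, -0.0167, 0, 0, 0],
    [0, 0, -0.0583, 0, 0, 0],
    [0, 0, -0.1333, 0, 0, 0],
    [0, 0, -0.2, 0, 0, 0],
    [0, 0, -0.25, 0, 0, 0],
    [0, 0, -0.275, 0, 0, 0],
    [0, 0, -0.2833, 0, 0, 0],
    [0, 0, -0.2833, 0, 0, 0],
    [0, 0, -0.2833, 0, 0, 0],
  ],
)

```text
clock: 28.5
position: [445.9, -103.5, 256.7]
ee_rot: [-0.638, 0.77, 0.001, -0.001]
contact_force: [0.3, -0.1, -0.9]
gripper_width: 45.7
grasp_force: 0.0
```

```bash
python3 - <<'E'
from h import *
a=cap("scene")[0]; W=cloud(*cap("side")[1:]); b=load("side")[0]
cv2.imwrite('pics/end.png',np.vstack([cv2.resize(a[100:250,200:460],None,fx=2,fy=2),cv2.resize(b[130:280,260:520],None,fx=2,fy=2)])[:600])
E
```

```text
(no output)
```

View pics/end.png

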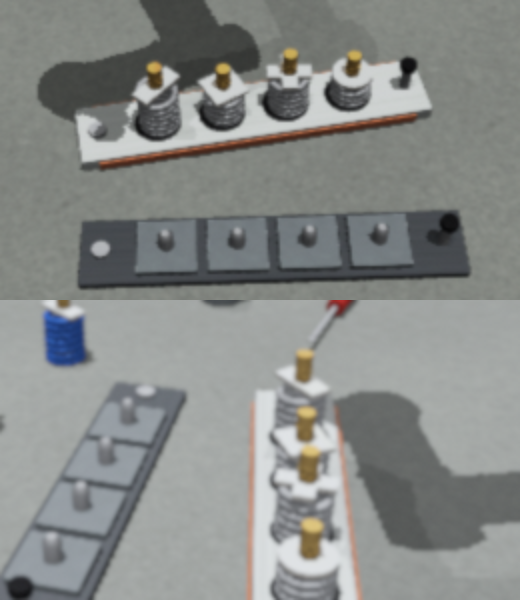

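All four coils stand upright on the pale rack. From the pin at (408,65) they run round (352,85), cross (290,90), square (223,97), oblong (157,103). The cooling rack is empty and the gripper is clear.

```bash
python3 -c "
from bench import arm
print(arm.job_done())"
```

```text
the job is handed in; nothing more can be done
None
```

I moved all four coils onto the test rack, in order from its pin: round, cross, square, oblong. Each was lowered until it touched down, all stand upright, and the job was handed in at about 29 s.

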